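Free the aluminium blank from its hold-down finger

TASK

Pull up the spring-loaded hold-down finger that clamps the silver aluminium blank until it stays up by itself, only then draw the blank out from under it and lay it flat, same side up, inside the blue tray without dropping it. Leave that finger up, and leave the finger on the brass-coloured blank clamped down.

Things in the scene. Friction and masses are not known exactly. Their poses are not given: they have to be found in the camera images.
- blank: Silver strip, 160 (x) x 46 (y) x 6 mm, two holes, 0.1 to 0.17 kg; origin: centre of underside, 30 mm above table at start. 20 mm of its -x end lie under the finger; +x end is free: once the finger is up (40 mm free height), lift 10 mm, draw 30+ mm along +x. From x=-45 to 70 it lies on a bar 30 wide: long edges overhang, clear down to a base plate 12 mm above table. 5 mm pins beside it at x=-56.
- jig_knob (a point): Grip point on the axis of the red upright knob (26 mm dia, 36 tall; 16 below its top, 28 above the arm) of the finger on the silver blank; 108 mm from blank origin along its -x; 78 mm above table when down. Knob and arm slide straight up 42 mm. Snap spring: about 7 N down at the bottom, beyond 24 mm lift it pushes up and holds at the top with about 5 N.
- tray: Open blue plastic tray, fixed, 250 (x) by 160 (y) by 22 (z) mm outside, walls and floor 5 mm thick. Origin: centre of its underside. x is its long side, so the blank fits flat only about lengthwise (blank's x along the tray's x, either way round).
- spare_jig_knob (a point): The same point on the identical red knob of the identical second jig, whose finger clamps a brass-coloured blank of the same shape. To be left down.

How it is judged:
By the outcome, as a careful person would: the job done as asked, in the order asked, and still so for the second after the job is handed in, with the robot touching nothing.
It also fails if it takes over 51 s, if anything falls off the work surface, if the arm or the gripper's body presses on something with over 40 N, if the wrist force passes 120 N, or if a joint passes its speed limit or range.

ROBOT

A 6-joint arm with a two-finger parallel gripper is mounted at the origin on the work surface. World frame = base frame: x ahead of the robot, y to its left, z up, the work surface at z = 0. Lengths are in mm, angles in rad, forces in N, time in s.
With the tool pointing down it reaches from about 275 to 825 mm from the base axis. Payload 4.9 kg.
Tool frame: the origin (TCP) lies at the centre of the arm's flange, where the gripper is bolted on; the fingertips stand 173 mm ahead of it and the grasp point (between the pads) lies 155 mm ahead of it; z points along the fingers, x is the direction in which the jaws open and shut, and the axes are right-handed (so a half turn about z gives the same grasp; the last joint's range is limited). The gripper opens to 85 mm and grips with 20 to 120 N. Pads are 22 mm wide; open, the fingers measure 114 mm over their backs; the gripper's body (76 mm by 85 mm) begins 54 mm behind the grasp point. The pads swing forward as they close: fully open they stand 13 mm farther back than shut.
Start: joints at [0.981, 0.326, -0.193, 1.052, 0, 1.437], TCP at [242.097, 493.871, 404.681] pointing down, gripper open.
Joint ranges: [-2.65, 2.65], [-0.97, 1.79], [-1.3, 1.35], [-1.93, 2.1], [-1.47, 1.37], [-3.14, 3.14]. Speed limits (rad/s): [2.57, 2.57, 3.14, 3.14, 3.14, 3.14].

INTERFACE

Orientations are given as a 3x3 rotation matrix whose columns are the frame's x, y, z axes.
In Python, from cell import ctrl, viewer gives the robot as it stands. The module is installed in compiled form; this text tells all that it offers.
- The arm moves only by the shell command python3 -m crank 'ROWS' [FORCE]. ROWS is JSON, a list of rows, each an object of numbers: "fingers": the closure, from 0 (fully open) to 1 (shut); "x", "y", "z": the shift along the world's x, y, z as a fraction of full scale; "spin": the turn about the world's z as a fraction of full scale. A call has 1 to 20 rows; each row shifts and turns the pose as measured when the row begins; what a row does not reach is not made up. Full scale, the value 1, is 0.02 m for a shift and 0.12 rad for a turn. A row lasts 1/10 s, in which the tool goes at most 50 mm and 8.59 degrees, less where a joint would pass 70% of its speed; a pose out of reach is approached as far as the arm can. A call with a number of a shift or a turn outside -1 to 1 is refused whole. A call with a gripper value outside its range is refused whole. The fingers move at their own pace and stop on an object; FORCE is the grip in N (left out, the last holds). Time passes only in rows, so rows that do not move let the fingers close. It gives the time, the measured TCP pose, the force and the opening at its end, in the units of the state.
- ctrl.get_obs(): the state, without advancing time (a new reading comes with each control period).
- viewer.capture(name): name is "scene" or "top"; returns (picture, depth): 400x640x3 uint8, blue, green, red; 400x640 float32, mm along the optical axis (not along the pixel's ray), 0 where there is no reading.
- viewer.camera_model(name): a dict with "vfov" (degrees; the focal length in pixels is half the picture's height over the tangent of half this angle, whatever the lens; pixels are square), "cx", "cy" (the principal point, pixels), "k1" (the pictures are not rectified: a ray, as slopes to the right and down, at radius r is drawn at 1 + k1 r^2 times it, then the intrinsics apply), "origin" and "orientation" of the camera in the world. Camera axes: x right, y up, looking along -z (the intrinsics and any distortion apply to the point x, -y, -z); pixel columns grow to the right and rows downward; lengths in mm; the calibration is good to about 2 mm. A picture is of the moment at which its call begins. camera_model takes no time and is no camera call.
- ctrl.hand_in(): hands the job in, once; it reports no verdict.
The state is a dict: "t": time; "joint_pos": joint angles; "qvel": joint speeds; "joint_efforts": joint torques, N m; "ee_pos": TCP position; "tool_rot": TCP orientation; "ft_force": force on the tool from outside, world axes, zero at the start; "wrist_torque": the same for the moment, N m; "grip_width": opening from 0.0 (shut) to 1.0 (fully open).
Only numpy, scipy, OpenCV 4.12 (cv2) and the standard library are available. Lean on these libraries where they do the work, as an engineer would, in place of code of your own. Each camera call takes 0.05 s, during which the arm holds its last target.

## Working session

There is one attempt and no reset: what is moved stays moved. The work goes in short steps, Python scripts to look and compute and a shell command to move; the robot and the scene stay as the last step left them, time stands still between calls to the robot, and variables do not carry over. Pictures are saved under pics/ and viewed, and the job is handed in when it is done.

```bash
mkdir -p pics; ls; cat > h.py <<'E'
import numpy as np, cv2
from cell import ctrl, viewer
def save(n,f):
    im,d=viewer.capture(n); cv2.imwrite('pics/%s.png'%f,im); np.savez('%s.npz'%f,im=im,d=d); return im,d
def K(n):
    m=viewer.camera_model(n); f=200/np.tan(np.radians(m['vfov'])/2); return m,f
def ray(n,u,v):
    m,f=K(n); xd=(u-m['cx'])/f; yd=(v-m['cy'])/f
    rd=np.hypot(xd,yd); r=rd
    for _ in range(30): r=rd/(1+m['k1']*r*r)
    s=r/rd if rd>0 else 1
    d=np.array([xd*s,-yd*s,-1.]); return np.array(m['origin'],float), np.array(m['orientation'],float).reshape(3,3)@d
def onz(n,u,v,z):
    o,d=ray(n,u,v); return o+d*(z-o[2])/d[2]
def atd(n,u,v,dep):
    o,d=ray(n,u,v); return o+d*dep
E
python3 - <<'E'
from h import *
for n in('scene','top'):
    save(n,n+'0'); print(viewer.camera_model(n))
o=ctrl.get_obs(); print(o)
E
```

```text
pics
{'vfov': 50.60724350725251, 'cx': 319.901727459859, 'cy': 195.78440415361473, 'k1': -0.05142126704331511, 'origin': array([954.66462716, 351.6199711 , 617.34237974]), 'orientation': array([[-0.58293758, -0.55855421,  0.59008557],
       [ 0.81242473, -0.38974657,  0.43366308],
       [-0.01224051,  0.73219861,  0.68098118]])}
{'vfov': 52.3535205857257, 'cx': 321.0243490678611, 'cy': 194.87386409586324, 'k1': -0.04168511024367708, 'origin': array([ 386.64110137,   -9.03334108, 1103.19557605]), 'orientation': array([[-0.01456265,  0.99533534, -0.09537026],
       [-0.99984823, -0.01358338,  0.01090922],
       [ 0.00956288,  0.09551466,  0.99538209]])}
{'t': 0.1, 'joint_pos': array([ 9.80743539e-01,  3.26880153e-01, -1.93465334e-01,  1.05196274e+00,
        4.77385312e-06,  1.43660835e+00]), 'qvel': array([ 0.00037393, -0.0012114 ,  0.00337977, -0.00114083, -0.00234743,
        0.00046519]), 'joint_efforts': array([ 6.12612075e-04, -4.44240761e+01,  2.63038319e+01,  7.85580429e-03,
       -1.27449744e-04,  1.55060945e-05]), 'ee_pos': array([241.98224254, 493.644845  , 403.98129781]), 'tool_rot': array([[ 4.40238347e-01,  8.97880551e-01, -8.45196950e-04],
       [ 8.97879699e-01, -4.40239110e-01, -1.25360123e-03],
       [-1.49767292e-03, -2.07001848e-04, -9.99998857e-01]]), 'ft_force': array([-0.56765437, -0.97021675,  0.19246531]), 'wrist_torque': array([-0.01372483, -0.00172216, -0.021413  ]), 'grip_width': 0.999160724826993}
```

View pics/top0.png

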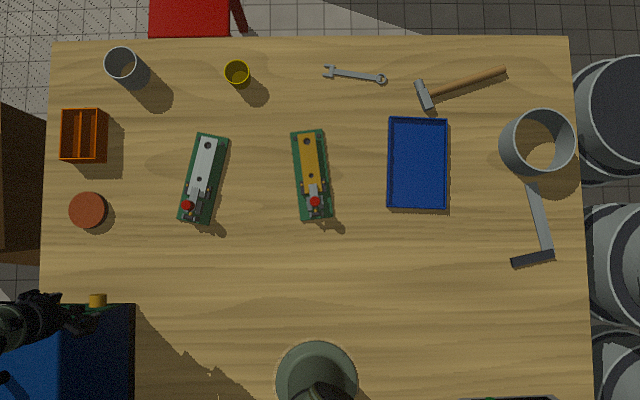

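View pics/scene0.png

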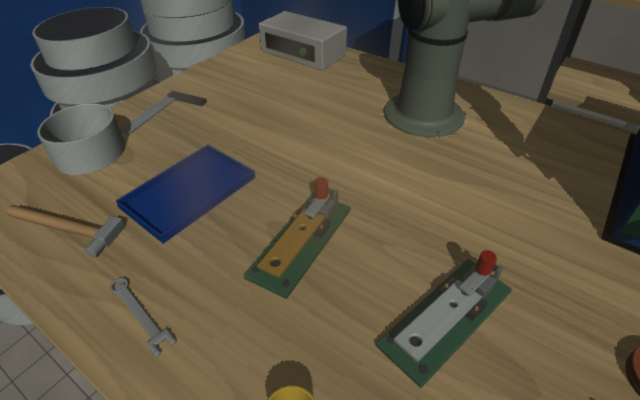

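The silver jig is at about (205,178) in top, with its red knob at (187,205). The brass jig is at (312,175) and the tray at (418,163). Next I'll measure them.

```bash
python3 - <<'E'
from h import *
def comps(mask,amin):
    n,l,s,c=cv2.connectedComponentsWithStats(mask.astype(np.uint8));return [(l==i,s[i],c[i]) for i in range(1,n) if s[i][4]>=amin]
for n in('top','scene'):
    z=np.load(n+'0.npz'); im=z['im'];d=z['d']; hsv=cv2.cvtColor(im,cv2.COLOR_BGR2HSV)
    H,S,V=[hsv[...,i].astype(int) for i in range(3)]
    red=((H<6)|(H>174))&(S>170)&(V>90)
    print(n)
    for m,s,c in comps(red,15):
        ys,xs=np.nonzero(m)
        print('red',s,c,'z94',onz(n,*c,94).round(1), 'depthpt', atd(n,*c,np.median(d[m])).round(1))
    sil=(S<40)&(V>110)
    for m,s,c in comps(sil,300):
        if s[4]>6000: continue
        cn,_=cv2.findContours(m.astype(np.uint8),0,2); r=cv2.minAreaRect(max(cn,key=cv2.contourArea))
        P=[onz(n,*p,36)[:2] for p in cv2.boxPoints(r)]
        print('sil',s,c.round(1),np.round(P,1).tolist(),atd(n,*c,np.median(d[m])).round(1))
    bl=(H>105)&(H<130)&(S>150)&(V>40)
    for m,s,c in comps(bl,1500):
        cn,_=cv2.findContours(m.astype(np.uint8),0,2); r=cv2.minAreaRect(max(cn,key=cv2.contourArea))
        P=np.array([onz(n,*p,22)[:2] for p in cv2.boxPoints(r)])
        print('blue',s,c.round(1),P.round(1).tolist(),P.mean(0),atd(n,*c,np.median(d[m])).round(1))
im=np.load('top0.npz')['im'][115:235,150:350]; cv2.imwrite('pics/z1.png',cv2.resize(im,(800,480),interpolation=2))
im=np.load('scene0.npz')['im'][230:390,360:540]; cv2.imwrite('pics/z2.png',cv2.resize(im,(675,600),interpolation=2))
E
```

```text
top
red [ 148    0   80   38 2779] [187.32349766  17.6502339 ] z94 [955.8 324.3  94. ] depthpt [1174.6  452.4 -294. ]
red [310 197  10   9  66] [314.56060606 200.8030303 ] z94 [468.7  -3.8  94. ] depthpt [468.7  -3.8  94.5]
red [181 200  10  10  67] [185.19402985 204.44776119] z94 [464.  318.5  94. ] depthpt [464.  318.3  94.5]
sil [   0    0  149   62 5079] [68.4 21.5] [[1060.1, 887.4], [1044.0, 456.1], [864.4, 448.7], [876.7, 870.4]] [1428.1 1187.6 -749.7]
sil [243   5  27  25 540] [257.1  16.3] [[1023.0, 188.8], [1021.9, 116.4], [950.9, 116.2], [952.0, 188.0]] [1431.8  265.6 -749.1]
sil [271   5  26  24 579] [283.2  16.5] [[1021.8, 110.8], [1020.9, 41.2], [952.9, 41.6], [953.7, 110.7]] [1428.7  140.2 -748.8]
sil [298   4  26  25 585] [310.1  16. ] [[1021.9, 38.5], [1024.6, -31.2], [953.9, -33.1], [951.3, 35.9]] [1429.6   10.8 -748.5]
sil [325   4  26  25 541] [336.4  16.6] [[1023.1, -39.6], [1022.6, -109.3], [951.5, -107.6], [952.0, -38.5]] [1425.8 -115.8 -748.9]
sil [351  11  27  17 325] [362.5  20.7] [[1001.7, -111.6], [1001.3, -184.2], [954.0, -182.6], [954.4, -110.5]] [1403.7 
[... 2482 characters left out ...]
] [[764.2, -604.7], [477.3, -1153.5], [331.7, -862.4], [653.4, -418.1]] [ 573.5 -675.3   50. ]
sil [ 395  285   86   75 2300] [436.5 320.7] [[639.3, 254.0], [475.8, 292.3], [499.0, 337.6], [653.5, 295.8]] [578.2 292.7  37.2]
sil [  0 295  33  30 572] [ 11.6 312.3] [[979.3, -308.6], [949.6, -315.8], [949.1, -219.2], [976.9, -214.7]] [  967.3 -1015.7  -670.1]
blue [   0    0  127  147 6500] [26.9 64.4] [[204.1, -2026.4], [-98.8, -1459.8], [563.7, -515.8], [747.6, -789.0]] [  354.15030036 -1197.77585698] [  294.1 -1785.1  -202.5]
blue [ 117  175   63   67 2348] [152.2 207.8] [[695.9, -367.2], [579.2, -362.3], [644.0, -185.5], [743.1, -200.3]] [ 665.55097541 -278.81389065] [ 656.  -302.8    6.9]
```

View pics/z1.png

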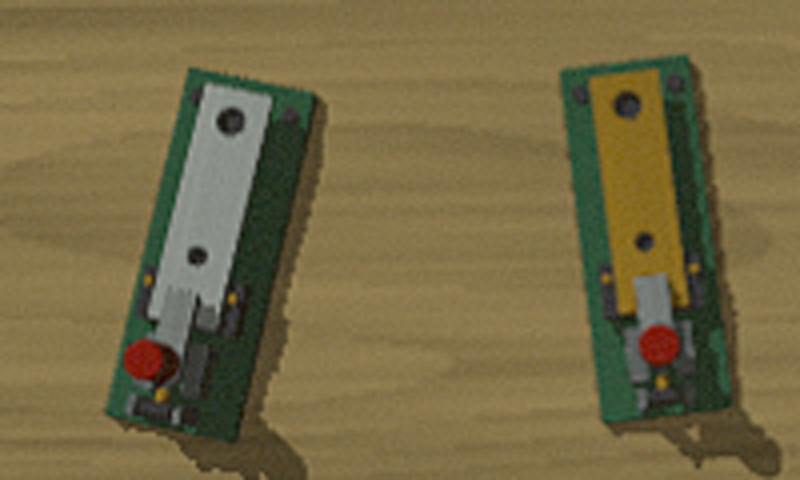

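View pics/z2.png

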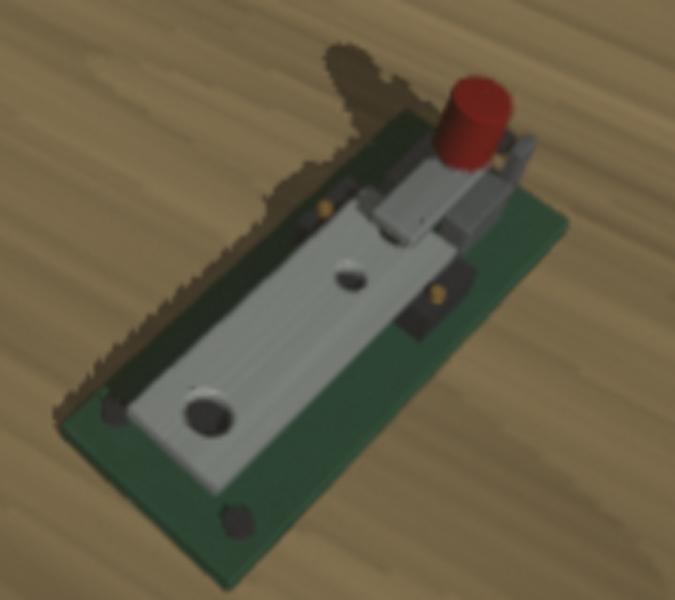

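```bash
cat > hm.py <<'E'
from h import *
def cloud(n,f):
    d=np.load(f+'.npz')['d']; im=np.load(f+'.npz')['im']
    m,fo=K(n); v,u=np.mgrid[0:400,0:640]
    xd=(u-m['cx'])/fo; yd=(v-m['cy'])/fo; rd=np.hypot(xd,yd); r=rd.copy()
    for _ in range(30): r=rd/(1+m['k1']*r*r)
    s=r/np.maximum(rd,1e-9)
    P=np.stack([xd*s,-yd*s,-np.ones_like(s)],-1)*d[...,None]
    return P@np.array(m['orientation']).T+m['origin'], im, d>0
E
python3 - <<'E'
from hm import *
k=np.array([464,318.4])
# axis from blank-top points: long edge fits
for n in('top','scene'):
    P,im,ok=cloud(n,n+'0')
    hsv=cv2.cvtColor(im,cv2.COLOR_BGR2HSV)
    m=ok&(abs(P[...,2]-36)<4)&(hsv[...,1]<45)&(np.hypot(P[...,0]-568,P[...,1]-294)<95)
    q=P[m][:,:2].astype(np.float32)
    r=cv2.minAreaRect(q); print(n,m.sum(),r)
    c,v=q.mean(0),np.linalg.svd(q-q.mean(0))[2][0] if False else np.linalg.eigh(np.cov(q.T))[1][:,1]
    print('pca',q.mean(0),np.degrees(np.arctan2(v[1],v[0])), 'z',P[m][:,2].mean())
    m=ok&(abs(P[...,2]-94)<2.5)&(np.hypot(P[...,0]-464,P[...,1]-318)<40); print('knob top',P[m].mean(0),m.sum())
    a=np.radians(-13.2);R=np.array([[np.cos(a),np.sin(a)],[-np.sin(a),np.cos(a)]])
    w=(P[...,:2]-k)@R.T  # jig local relative to knob
    print('local height map rows x -50..40, cols y -45..45')
    for x in range(-50,48,7):
        print(x,[int(P[...,2][mm].max()) if (mm:=ok&(abs(w[...,0]-x)<4)&(abs(w[...,1]-y)<4)).any() else None for y in range(-49,50,7)])
P,im,ok=cloud('top','top0'); hsv=cv2.cvtColor(im,cv2.COLOR_BGR2HSV)
m=ok&(abs(P[...,2]-22)<4)&(hsv[...,0]>100)&(hsv[...,0]<130)&(np.hypot(P[...,0]-577,P[...,1]+281)<170)
print(cv2.minAreaRect(P[m][:,:2].astype(np.float32)),m.sum())
E
```

```text
top 893 ((561.40380859375, 290.54339599609375), (65.64518737792969, 175.4557342529297), 73.30160522460938)
pca [570.55176 292.88696] 167.7796420418414 z 36.394248380707964
knob top [464.19016993 317.35441853  94.03242089] 68
local height map rows x -50..40, cols y -45..45
-50 [4, 2, 3, 3, 2, 4, 3, 3, 3, 3, 2, 2, 2, 2, 2]
-43 [5, 14, 14, 12, 9, 15, 15, 15, 12, 14, 14, 15, 12, 12, 5]
-36 [13, 14, 16, 12, 41, 49, 49, 50, 50, 52, 50, 14, 16, 13, 5]
-29 [11, 15, 18, 13, 52, 54, 51, 52, 51, 51, 49, 12, 13, 15, 1]
-22 [8, 16, 17, 14, 53, 49, 49, 50, 50, 50, 49, 13, 14, 15, 0]
-15 [13, 16, 15, 14, 39, 39, 69, 93, 40, 39, 40, 16, 17, 15, 4]
-8 [10, 16, 16, 16, 40, 96, 98, 97, 95, 89, None, None, 12, 14, 3]
-1 [10, 19, 16, 14, 40, 96, 98, 96, 97, 93, None, None, None, 15, 3]
6 [12, 15, 15, 16, 38, 93, 95, 97, 96, 96, None, None, 11, 14, 3]
13 [2, 17, 15, 17, 38, 54, 95, 96, 94, 36, 38, 14, 16, 14, 3]
20 [11, 18, 18, 15, 38, 53, 53, 53, 53, 38, 36, 14, 16, 15, 9]
27 [12, 15, 32, 32, 32, 52, 52, 54, 54, 31, 40, 34, 31, 13, 3]
34 [8, 15, 30, 35, 40, 52, 53, 54, 53, 50, 40, 35, 35, 13, 1]
41 [13, 
[... 655 characters left out ...]
ne, 44, 53, 16, 14, 15, 15, 4]
-15 [12, 14, 13, 14, 37, 36, 94, 95, 93, 39, 38, 15, 16, 15, 2]
-8 [12, 14, 14, 14, 37, 94, 96, 96, 96, 94, 38, 15, 15, 14, 3]
-1 [13, 15, 14, 14, 39, 95, 96, 96, 96, 95, 38, 14, 15, 14, 2]
6 [13, 14, 13, 13, 38, 95, 96, 96, 97, 94, 38, 14, 15, 15, 2]
13 [2, 14, 14, 13, 38, 50, 95, 95, 95, 40, 40, 15, 14, 15, 2]
20 [10, 15, None, None, 37, 50, 52, 52, 52, 50, 38, 12, 14, 15, 2]
27 [3, 14, 32, 32, 37, 51, 51, 52, 53, 49, 37, 32, 31, 15, 2]
34 [2, 13, 31, 32, 37, 49, 52, 53, 53, 49, 39, 32, 32, 15, 2]
41 [2, 15, 31, 31, 37, 51, 53, 53, 53, 49, 38, 32, 32, 14, 2]
((588.42626953125, -282.649169921875), (161.97891235351562, 271.3980407714844), 86.52285766601562) 567
```

```bash
python3 - <<'E'
from h import *
k=np.array([464.3,318.1])
T=lambda u,v,z=36:onz('top',150+(u+.0)/4,115+v/4,z)[:2]
S=lambda u,v,z=36:onz('scene',360+u/3.75,230+v/3.75,z)[:2]
def ang(a,b): d=a-b; return np.degrees(np.arctan2(d[1],d[0])).round(2),np.linalg.norm(d).round(1)
print('holes top',T(230,121),T(197,256),ang(T(230,121),T(197,256)), 'knob->hole',ang(T(230,121),k))
print('holes sc',S(209,413),S(351,277),ang(S(209,413),S(351,277)),ang(S(209,413),k))
print('end top',T(205,83),T(272,97),((T(205,83)+T(272,97))/2),ang((T(205,83)+T(272,97))/2,k))
print('end sc',S(130,410),S(218,492),ang((S(130,410)+S(218,492))/2,k), ang(S(130,410),S(218,492)))
print('edge top',ang(T(205,83),T(148,316)),'sc R',ang(S(218,492),S(462,253)),'sc L',ang(S(130,410),S(357,203)))
# tray corners
im=np.load('top0.npz')['im']; hsv=cv2.cvtColor(im,cv2.COLOR_BGR2HSV)
m=cv2.inRange(hsv,(105,150,40),(130,255,255)); m[:, :370]=0
cn=max(cv2.findContours(m,0,2)[0],key=cv2.contourArea); ap=cv2.approxPolyDP(cn,6,True)[:,0]
W=np.array([onz('top',*p,22)[:2] for p in ap.astype(float)]);print(ap.tolist(),W.round(1).tolist(),W.mean(0))
E
```

```text
holes top [626.09774395 280.38198742] [535.5068644  301.04257792] (np.float64(-12.85), np.float64(92.9)) knob->hole (np.float64(-13.12), np.float64(166.1))
holes sc [624.78718381 280.91304104] [534.10555537 302.23190146] (np.float64(-13.23), np.float64(93.2)) (np.float64(-13.05), np.float64(164.7))
end top [652.25234537 297.57579009] [641.99750677 252.4623207 ] [647.12492607 275.0190554 ] (np.float64(-13.26), np.float64(187.8))
end sc [641.48604614 254.65966227] [652.36129633 298.54232489] (np.float64(-12.8), np.float64(187.3)) (np.float64(-103.92), np.float64(45.2))
edge top (np.float64(-12.76), np.float64(160.2)) sc R (np.float64(-13.75), np.float64(161.3)) sc L (np.float64(-13.52), np.float64(148.5))
[[390, 116], [387, 206], [445, 208], [446, 119], [436, 118], [444, 125]] [[704.2, -212.5], [458.0, -196.6], [450.4, -352.6], [694.5, -366.6], [697.5, -339.0], [677.7, -360.2]] [ 613.71217586 -304.57333263]
```

```bash
python3 -m crank '[{"x":0.9,"y":-0.7,"z":-0.4,"spin":0.9,"fingers":0},{"x":0.9,"y":-0.7,"z":-0.4,"spin":0.9},{"x":0.9,"y":-0.7,"z":-0.4},{"x":0.9,"y":-0.7,"z":-0.4},{"x":0.9,"y":-0.7,"z":-0.4},{"x":0.9,"y":-0.7,"z":-0.4},{"x":0.9,"y":-0.7,"z":-0.4},{"x":0.9,"y":-0.7,"z":-0.4},{"x":0.9,"y":-0.7,"z":-0.4},{"x":0.9,"y":-0.7,"z":-0.4},{"x":0.9,"y":-0.7,"z":-0.4},{"x":0,"y":0}]'
cat > st.py <<'E'
from h import *
import sys
o=ctrl.get_obs(); R=o['tool_rot']
print('t',round(o['t'],2),'pos',o['ee_pos'].round(1),'yaw',np.degrees(np.arctan2(R[1,0],R[0,0])).round(2),'tilt',R[:,2].round(4),'F',o['ft_force'].round(1),'g',round(o['grip_width'],3),'q',o['joint_pos'].round(2))
if len(sys.argv)>1:
    t=np.array([float(a) for a in sys.argv[1:4]]); print('delta units',((t-o['ee_pos'])/20).round(2), 'spin', (np.radians(float(sys.argv[4]))-np.arctan2(R[1,0],R[0,0]))/.12)
E
python3 st.py 464.3 318.1 233 76.9
```

```text
t 0.1 pos [242.  493.6 404. ] yaw 63.88 tilt [-8.0e-04 -1.3e-03 -1.0e+00] F [-0.6 -1.   0.2] g 0.999 q [ 0.98  0.33 -0.19  1.05  0.    1.44]
delta units [11.12 -8.78 -8.55] spin 1.8935544125868065invalid input at $[1]: expected keys fingers, x, y, z, spin
```

```bash
python3 -m crank '[{"x":0.9,"y":-0.7,"z":-0.4,"spin":0.9,"fingers":0},{"x":0.9,"y":-0.7,"z":-0.4,"spin":0.9,"fingers":0},{"x":0.9,"y":-0.7,"z":-0.4,"spin":0,"fingers":0},{"x":0.9,"y":-0.7,"z":-0.4,"spin":0,"fingers":0},{"x":0.9,"y":-0.7,"z":-0.4,"spin":0,"fingers":0},{"x":0.9,"y":-0.7,"z":-0.4,"spin":0,"fingers":0},{"x":0.9,"y":-0.7,"z":-0.4,"spin":0,"fingers":0},{"x":0.9,"y":-0.7,"z":-0.4,"spin":0,"fingers":0},{"x":0.9,"y":-0.7,"z":-0.4,"spin":0,"fingers":0},{"x":0.9,"y":-0.7,"z":-0.4,"spin":0,"fingers":0},{"x":0.9,"y":-0.7,"z":-0.4,"spin":0,"fingers":0},{"x":0,"y":0,"z":0,"spin":0,"fingers":0}]'
python3 st.py 464.3 318.1 233 76.9
```

```text
t: 1.3
ee_pos: [444.5, 332.3, 308.0]
tool_rot: [[0.225, 0.974, -0.008], [0.974, -0.225, -0.006], [-0.008, -0.006, -1.0]]
ft_force: [-1.2, -0.1, -0.3]
grip_width: 1.001
t 1.3 pos [444.5 332.3 308. ] yaw 76.98 tilt [-0.0079 -0.0061 -0.9999] F [-1.2 -0.1 -0.3] g 1.001 q [ 0.51  0.42 -0.31  0.84 -0.    0.74]
delta units [ 0.99 -0.71 -3.75] spin -0.012235008278344006
```

```bash
python3 -m crank '[{"x":1,"y":-0.7,"z":-0.8,"spin":0,"fingers":0},{"x":0,"y":0,"z":-0.8,"spin":0,"fingers":0},{"x":0,"y":0,"z":0,"spin":0,"fingers":0}]'
python3 st.py 464.3 318.1 233 76.9; python3 -c "
from h import *
save('scene','s1')"
```

```text
t: 1.6
ee_pos: [464.2, 318.2, 275.1]
tool_rot: [[0.225, 0.974, -0.01], [0.974, -0.225, -0.005], [-0.008, -0.008, -1.0]]
ft_force: [-0.5, -0.8, -0.5]
grip_width: 1.0
t 1.6 pos [464.2 318.2 275.1] yaw 76.97 tilt [-0.01   -0.0055 -0.9999] F [-0.5 -0.8 -0.5] g 1.0 q [ 0.47  0.47 -0.33  0.78 -0.    0.7 ]
delta units [ 0.  -0.  -2.1] spin -0.010425446316947307
```

View pics/s1.png

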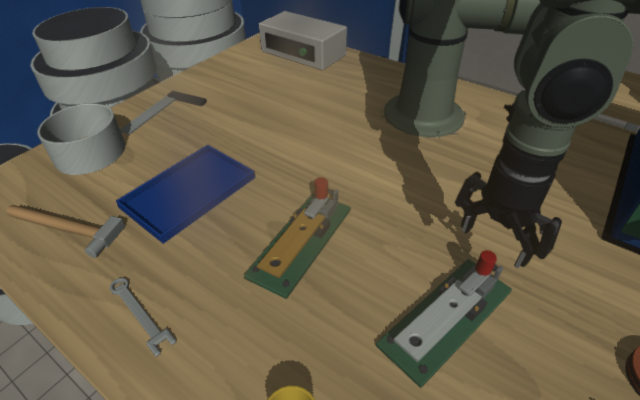

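The gripper straddles the knob, with the tips at (467,232) and (525,260) and the knob at (487,256). I'll descend with a small correction for the tilt.

```bash
python3 -m crank '[{"x":0.08,"y":0.04,"z":-0.7,"spin":0,"fingers":0},{"x":0,"y":0,"z":-0.7,"spin":0,"fingers":0},{"x":0,"y":0,"z":-0.6,"spin":0,"fingers":0},{"x":0,"y":0,"z":0,"spin":0,"fingers":0}]' 40
python3 st.py 465.8 318.9 233 76.9
```

```text
t: 2.05
ee_pos: [465.5, 321.5, 235.9]
tool_rot: [[0.222, 0.975, -0.005], [0.975, -0.222, -0.003], [-0.004, -0.004, -1.0]]
ft_force: [0.3, -0.9, -0.1]
grip_width: 0.999
t 2.05 pos [465.5 321.5 235.9] yaw 77.18 tilt [-0.0053 -0.0029 -1.    ] F [ 0.3 -0.9 -0.1] g 0.999 q [ 0.47  0.52 -0.36  0.69 -0.    0.7 ]
delta units [ 0.01 -0.13 -0.15] spin -0.040024450837113555
```

```bash
python3 -m crank '[{"x":0,"y":-0.14,"z":-0.14,"spin":0,"fingers":0},{"x":0,"y":0,"z":0,"spin":0,"fingers":0}]' 40
python3 st.py 465.1 318.5 233 76.9
python3 -m crank '[{"x":0,"y":0,"z":0,"spin":0,"fingers":0.5},{"x":0,"y":0,"z":0,"spin":0,"fingers":0.8},{"x":0,"y":0,"z":0,"spin":0,"fingers":0.9},{"x":0,"y":0,"z":0,"spin":0,"fingers":0.9},{"x":0,"y":0,"z":0,"spin":0,"fingers":0.9}]' 60
python3 st.py 465.1 318.5 233 76.9
```

```text
t: 2.25
ee_pos: [465.3, 319.0, 233.1]
tool_rot: [[0.221, 0.975, -0.005], [0.975, -0.221, -0.003], [-0.004, -0.005, -1.0]]
ft_force: [-0.5, -0.4, 0.1]
grip_width: 0.995
t 2.25 pos [465.3 319.  233.1] yaw 77.23 tilt [-0.0053 -0.003  -1.    ] F [-0.5 -0.4  0.1] g 0.995 q [ 0.47  0.52 -0.37  0.68 -0.    0.69]
delta units [-0.01 -0.03 -0.01] spin -0.04775891928030518
t: 2.75
ee_pos: [465.7, 318.6, 234.9]
tool_rot: [[0.222, 0.975, -0.003], [0.975, -0.222, -0.004], [-0.005, -0.002, -1.0]]
ft_force: [-1.5, -4.1, 3.6]
grip_width: 0.286
t 2.75 pos [465.7 318.6 234.9] yaw 77.19 tilt [-0.0032 -0.0042 -1.    ] F [-1.5 -4.1  3.6] g 0.286 q [ 0.47  0.52 -0.37  0.69 -0.    0.69]
delta units [-0.03 -0.   -0.1 ] spin -0.0427895231605413
```

```bash
python3 -m crank '[{"x":0,"y":0,"z":0.3,"spin":0,"fingers":0.9},{"x":0,"y":0,"z":0.3,"spin":0,"fingers":0.9},{"x":0,"y":0,"z":0.3,"spin":0,"fingers":0.9},{"x":0,"y":0,"z":0.3,"spin":0,"fingers":0.9},{"x":0,"y":0,"z":0.3,"spin":0,"fingers":0.9},{"x":0,"y":0,"z":0.3,"spin":0,"fingers":0.9},{"x":0,"y":0,"z":0.2,"spin":0,"fingers":0.9},{"x":0,"y":0,"z":0,"spin":0,"fingers":0.9}]' 60
python3 st.py 465.7 318.6 277 76.9
```

```text
t: 3.55
ee_pos: [465.7, 318.4, 277.4]
tool_rot: [[0.222, 0.975, -0.003], [0.975, -0.222, -0.004], [-0.005, -0.002, -1.0]]
ft_force: [3.0, 0.7, -9.2]
grip_width: 0.284
t 3.55 pos [465.7 318.4 277.4] yaw 77.17 tilt [-0.0034 -0.0041 -1.    ] F [ 3.   0.7 -9.2] g 0.284 q [ 0.47  0.47 -0.33  0.78 -0.    0.69]
delta units [-0.    0.01 -0.02] spin -0.03989834777489154
```

```bash
python3 -m crank '[{"x":0,"y":0,"z":0,"spin":0,"fingers":0.6},{"x":0,"y":0,"z":0,"spin":0,"fingers":0.3},{"x":0,"y":0,"z":0,"spin":0,"fingers":0},{"x":0,"y":0,"z":0,"spin":0,"fingers":0},{"x":0,"y":0,"z":0.5,"spin":0,"fingers":0},{"x":0,"y":0,"z":1,"spin":0,"fingers":0},{"x":0,"y":0,"z":1,"spin":0,"fingers":0},{"x":0,"y":0,"z":0.5,"spin":0,"fingers":0},{"x":0,"y":0,"z":0,"spin":0,"fingers":0}]' 60
python3 st.py 575 292 340 76.9; python3 -c "
from h import *
save('scene','s2')"
```

```text
t: 4.45
ee_pos: [465.6, 319.0, 343.1]
tool_rot: [[0.221, 0.975, -0.002], [0.975, -0.221, -0.002], [-0.002, -0.002, -1.0]]
ft_force: [0.0, 0.5, 0.0]
grip_width: 1.0
t 4.45 pos [465.6 319.  343.1] yaw 77.22 tilt [-0.0021 -0.0015 -1.    ] F [0.  0.5 0. ] g 1.0 q [ 0.47  0.4  -0.25  0.93 -0.    0.69]
delta units [ 5.47 -1.35 -0.15] spin -0.04634530871630016
```

View pics/s2.png

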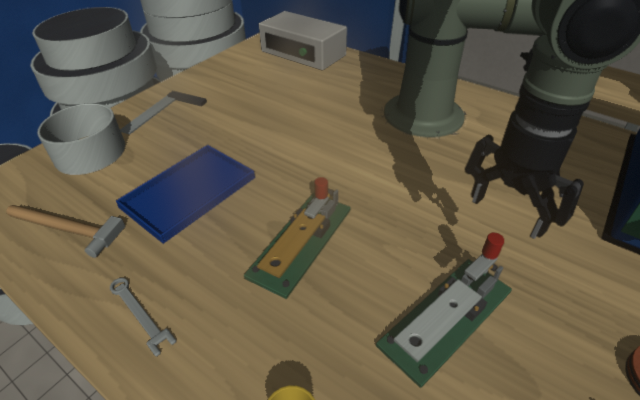

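The finger stays up: its knob is now at (493,240), and the blank hasn't moved. Next I'll go over the blank.

```bash
python3 -m crank '[{"x":1,"y":-0.24,"z":0,"spin":0,"fingers":0},{"x":1,"y":-0.24,"z":0,"spin":0,"fingers":0},{"x":1,"y":-0.24,"z":0,"spin":0,"fingers":0},{"x":1,"y":-0.24,"z":-0.5,"spin":0,"fingers":0},{"x":1,"y":-0.24,"z":-1,"spin":0,"fingers":0},{"x":0.6,"y":-0.15,"z":-1,"spin":0,"fingers":0},{"x":0,"y":0,"z":-1,"spin":0,"fingers":0},{"x":0,"y":0,"z":0,"spin":0,"fingers":0}]' 60
python3 st.py 579.5 291.6 198 76.9
```

```text
t: 5.3
ee_pos: [579.3, 289.8, 263.3]
tool_rot: [[0.22, 0.975, -0.01], [0.975, -0.22, -0.004], [-0.006, -0.009, -1.0]]
ft_force: [-0.3, 0.6, 0.4]
grip_width: 0.997
t 5.3 pos [579.3 289.8 263.3] yaw 77.28 tilt [-0.0101 -0.0044 -0.9999] F [-0.3  0.6  0.4] g 0.997 q [ 0.35  0.62 -0.09  0.87 -0.    0.57]
delta units [ 0.01  0.09 -3.27] spin -0.05469697870370549
```

```bash
python3 -m crank '[{"x":0,"y":0.05,"z":-0.8,"spin":-0.05,"fingers":0},{"x":0,"y":0,"z":-0.8,"spin":0,"fingers":0},{"x":0,"y":0,"z":-0.8,"spin":0,"fingers":0},{"x":0,"y":0,"z":-0.6,"spin":0,"fingers":0},{"x":0,"y":0,"z":0,"spin":0,"fingers":0}]' 60
python3 st.py 579.5 291.6 198 76.9
```

```text
t: 5.8
ee_pos: [578.3, 291.1, 202.0]
tool_rot: [[0.226, 0.974, -0.012], [0.974, -0.226, -0.005], [-0.007, -0.01, -1.0]]
ft_force: [0.3, 0.1, 1.5]
grip_width: 0.998
t 5.8 pos [578.3 291.1 202. ] yaw 76.96 tilt [-0.0117 -0.0049 -0.9999] F [0.3 0.1 1.5] g 0.998 q [ 0.35  0.69 -0.14  0.75 -0.    0.58]
delta units [ 0.06  0.03 -0.2 ] spin -0.008645777175247948
```

```bash
python3 -m crank '[{"x":0.1,"y":0.05,"z":-0.2,"spin":0,"fingers":0},{"x":0,"y":0,"z":0,"spin":0,"fingers":0.3}]' 60
python3 st.py 579.5 291.6 198 76.9; python3 -c "
from h import *
im,d=save('scene','s3'); cv2.imwrite('pics/s3z.png',cv2.resize(im[140:390,330:570],(576,600),interpolation=2))"
```

```text
t: 6.0
ee_pos: [580.7, 292.5, 198.9]
tool_rot: [[0.225, 0.974, -0.011], [0.974, -0.225, -0.004], [-0.007, -0.009, -1.0]]
ft_force: [-0.4, -0.1, 0.3]
grip_width: 0.856
t 6.0 pos [580.7 292.5 198.9] yaw 76.98 tilt [-0.0108 -0.0044 -0.9999] F [-0.4 -0.1  0.3] g 0.856 q [ 0.35  0.7  -0.14  0.74 -0.    0.58]
delta units [-0.06 -0.04 -0.04] spin -0.011175795511044381
```

View pics/s3z.png

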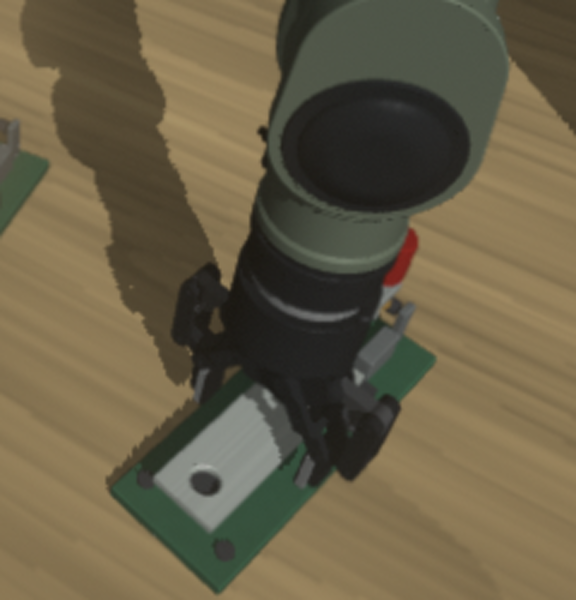

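The fingers straddle the blank: tips at (205,380) and (308,475) in the zoom, one on either side of the strip, and the knob is still up. Closing.

```bash
python3 -m crank '[{"x":0,"y":0,"z":0,"spin":0,"fingers":0.4},{"x":0,"y":0,"z":0,"spin":0,"fingers":0.6},{"x":0,"y":0,"z":0,"spin":0,"fingers":0.7},{"x":0,"y":0,"z":0,"spin":0,"fingers":0.7},{"x":0,"y":0,"z":0,"spin":0,"fingers":0.7}]' 60
python3 st.py 579.5 291.6 198 76.9; python3 -c "
from h import *
im,d=save('scene','s4'); cv2.imwrite('pics/s4z.png',cv2.resize(im[140:390,330:570],(576,600),interpolation=2))"
```

```text
t: 6.55
ee_pos: [581.5, 292.8, 201.6]
tool_rot: [[0.225, 0.974, -0.007], [0.974, -0.225, -0.003], [-0.005, -0.006, -1.0]]
ft_force: [0.1, 0.1, -1.8]
grip_width: 0.514
t 6.55 pos [581.5 292.8 201.6] yaw 76.98 tilt [-0.0072 -0.0032 -1.    ] F [ 0.1  0.1 -1.8] g 0.514 q [ 0.35  0.7  -0.14  0.75 -0.    0.58]
delta units [-0.1  -0.06 -0.18] spin -0.011540351781658131
```

View pics/s4z.png

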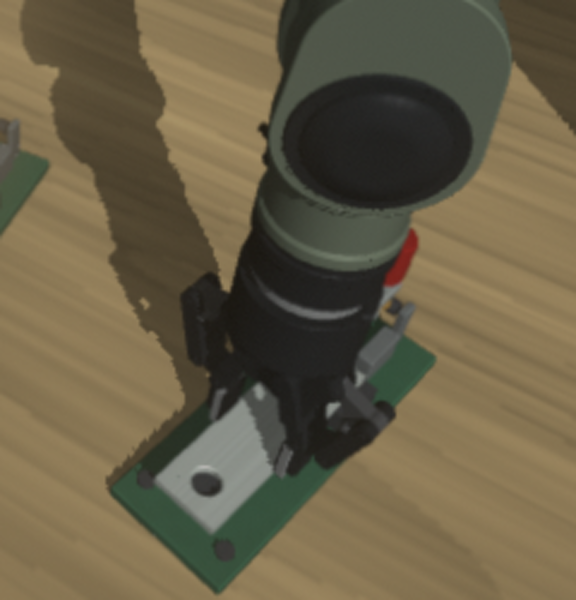

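Closing drifted the TCP up to 201.6, which makes the pad engagement shallow. I'll open a little, go lower and grip again.

```bash
python3 -m crank '[{"x":0,"y":0,"z":0,"spin":0,"fingers":0.35},{"x":-0.05,"y":-0.05,"z":-0.15,"spin":0,"fingers":0.35},{"x":0,"y":0,"z":-0.2,"spin":0,"fingers":0.35},{"x":0,"y":0,"z":-0.05,"spin":0,"fingers":0.35}]' 60
python3 st.py 579.5 291.6 195 76.9
python3 -m crank '[{"x":0,"y":0,"z":-0.03,"spin":0,"fingers":0.7},{"x":0,"y":0,"z":-0.02,"spin":0,"fingers":0.7},{"x":0,"y":0,"z":0,"spin":0,"fingers":0.7},{"x":0,"y":0,"z":0,"spin":0,"fingers":0.7}]' 60
python3 st.py 579.5 291.6 195 76.9; 
```

```text
t: 7.0
ee_pos: [580.6, 291.8, 193.3]
tool_rot: [[0.225, 0.974, -0.007], [0.974, -0.225, -0.003], [-0.004, -0.006, -1.0]]
ft_force: [-0.0, 0.1, 0.8]
grip_width: 0.647
t 7.0 pos [580.6 291.8 193.3] yaw 76.97 tilt [-0.0065 -0.0029 -1.    ] F [-0.   0.1  0.8] g 0.647 q [ 0.35  0.7  -0.15  0.73 -0.    0.58]
delta units [-0.06 -0.01  0.09] spin -0.010906949804599202
t: 7.4
ee_pos: [580.7, 291.8, 193.1]
tool_rot: [[0.225, 0.974, -0.006], [0.974, -0.225, -0.003], [-0.004, -0.006, -1.0]]
ft_force: [0.0, 0.0, 1.2]
grip_width: 0.518
t 7.4 pos [580.7 291.8 193.1] yaw 76.98 tilt [-0.0063 -0.0025 -1.    ] F [0.  0.  1.2] g 0.518 q [ 0.35  0.7  -0.15  0.73 -0.    0.58]
delta units [-0.06 -0.01  0.1 ] spin -0.011908929112045923
```

```bash
python3 -m crank '[{"x":0,"y":0,"z":0,"spin":0,"fingers":0.4},{"x":0,"y":0,"z":0.1,"spin":0,"fingers":0.4},{"x":0,"y":0,"z":0.08,"spin":0,"fingers":0.4},{"x":0,"y":0,"z":0,"spin":0,"fingers":0.6},{"x":0,"y":0,"z":0,"spin":0,"fingers":0.7},{"x":0,"y":0,"z":0,"spin":0,"fingers":0.7},{"x":0,"y":0,"z":0,"spin":0,"fingers":0.7}]' 70
python3 st.py 579.5 291.6 197 76.9;python3 -c "
from h import *
im,d=save('scene','s5'); cv2.imwrite('pics/s5z.png',cv2.resize(im[240:360,400:500],(500,600),interpolation=2))"
```

```text
t: 8.1
ee_pos: [580.8, 291.9, 197.1]
tool_rot: [[0.225, 0.974, -0.006], [0.974, -0.225, -0.002], [-0.004, -0.005, -1.0]]
ft_force: [-1.3, -1.0, 1.6]
grip_width: 0.515
t 8.1 pos [580.8 291.9 197.1] yaw 76.98 tilt [-0.0059 -0.0023 -1.    ] F [-1.3 -1.   1.6] g 0.515 q [ 0.35  0.7  -0.14  0.73 -0.    0.58]
delta units [-0.07 -0.02 -0.  ] spin -0.011766019673862631
```

View pics/s5z.png

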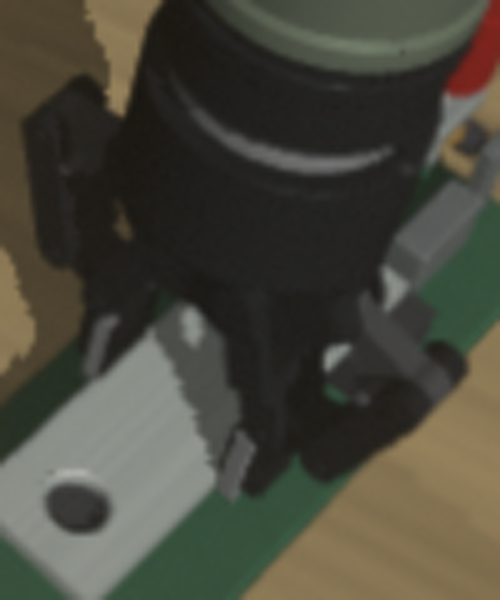

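The pads hold the edges of the blank, with the near pad tip at (235,465) just below the edge. Lift 12 mm, then draw along +x.

```bash
python3 -m crank '[{"x":0,"y":0,"z":0.3,"spin":0,"fingers":0.7},{"x":0,"y":0,"z":0.3,"spin":0,"fingers":0.7},{"x":0,"y":0,"z":0,"spin":0,"fingers":0.7}]' 70
python3 st.py 579.5 291.6 197 76.9
python3 -m crank '[{"x":0.4,"y":-0.09,"z":0,"spin":0,"fingers":0.7},{"x":0.5,"y":-0.12,"z":0,"spin":0,"fingers":0.7},{"x":0.5,"y":-0.12,"z":0,"spin":0,"fingers":0.7},{"x":0.5,"y":-0.12,"z":0,"spin":0,"fingers":0.7},{"x":0.5,"y":-0.12,"z":0,"spin":0,"fingers":0.7},{"x":0.2,"y":-0.05,"z":0,"spin":0,"fingers":0.7},{"x":0,"y":0,"z":0.2,"spin":0,"fingers":0.7}]' 70
python3 st.py 579.5 291.6 197 76.9;python3 -c "
from h import *
im,d=save('scene','s6')"
```

```text
t: 8.45
ee_pos: [580.5, 291.8, 209.3]
tool_rot: [[0.225, 0.974, -0.007], [0.974, -0.225, -0.003], [-0.004, -0.006, -1.0]]
ft_force: [0.8, 0.8, -1.7]
grip_width: 0.512
t 8.45 pos [580.5 291.8 209.3] yaw 76.98 tilt [-0.0073 -0.0029 -1.    ] F [ 0.8  0.8 -1.7] g 0.512 q [ 0.35  0.68 -0.14  0.76 -0.    0.58]
delta units [-0.05 -0.01 -0.61] spin -0.011848213452579175
t: 9.15
ee_pos: [638.2, 277.2, 212.2]
tool_rot: [[0.227, 0.974, -0.007], [0.974, -0.227, -0.003], [-0.005, -0.006, -1.0]]
ft_force: [-1.1, -0.4, -0.2]
grip_width: 0.515
t 9.15 pos [638.2 277.2 212.2] yaw 76.89 tilt [-0.0074 -0.0035 -1.    ] F [-1.1 -0.4 -0.2] g 0.515 q [ 0.3   0.76  0.02  0.84 -0.    0.53]
delta units [-2.94  0.72 -0.76] spin 0.0017762061815603434
```

View pics/s6.png

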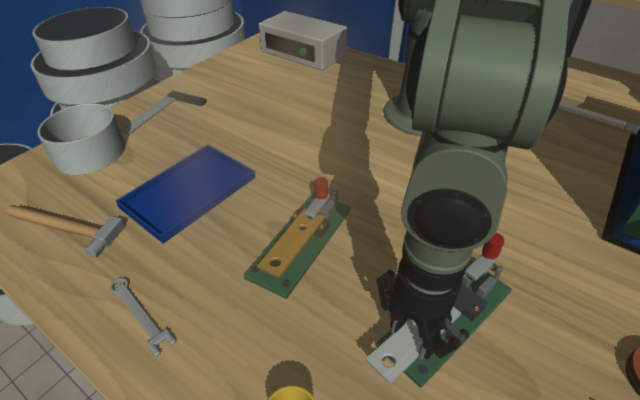

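```bash
python3 -m crank '[{"x":0,"y":0,"z":0.6,"spin":0,"fingers":0.7},{"x":0,"y":0,"z":0.8,"spin":0,"fingers":0.7},{"x":0,"y":0,"z":0.8,"spin":0,"fingers":0.7},{"x":0,"y":0,"z":0.8,"spin":0,"fingers":0.7},{"x":0,"y":0,"z":0.8,"spin":0,"fingers":0.7},{"x":-0.2,"y":-0.3,"z":0.5,"spin":0.2,"fingers":0.7},{"x":-0.2,"y":-0.6,"z":0.2,"spin":0.2,"fingers":0.7},{"x":-0.2,"y":-0.9,"z":0,"spin":0.2,"fingers":0.7},{"x":-0.2,"y":-0.9,"z":0,"spin":0.2,"fingers":0.7},{"x":-0.2,"y":-0.9,"z":0,"spin":0.2,"fingers":0.7},{"x":-0.2,"y":-0.9,"z":0,"spin":0.2,"fingers":0.7},{"x":-0.2,"y":-0.9,"z":0,"spin":0.2,"fingers":0.7},{"x":-0.2,"y":-0.9,"z":0,"spin":0,"fingers":0.7},{"x":-0.2,"y":-0.9,"z":0,"spin":0,"fingers":0.7},{"x":-0.2,"y":-0.9,"z":0,"spin":0,"fingers":0.7},{"x":0,"y":-0.9,"z":0,"spin":0,"fingers":0.7},{"x":0,"y":-0.9,"z":0,"spin":0,"fingers":0.7},{"x":0,"y":-0.9,"z":0,"spin":0,"fingers":0.7},{"x":0,"y":-0.9,"z":0,"spin":0,"fingers":0.7},{"x":0,"y":-0.9,"z":0,"spin":0,"fingers":0.7}]' 70
python3 st.py 588.5 -282.3 300 86.5;python3 -c "
from h import *
im,d=save('scene','s7')"
```

```text
t: 11.2
ee_pos: [588.1, 21.4, 327.7]
tool_rot: [[0.044, 0.999, 0.006], [0.999, -0.044, 0.0], [0.0, 0.006, -1.0]]
ft_force: [0.4, 0.6, -1.4]
grip_width: 0.509
t 11.2 pos [588.1  21.4 327.7] yaw 87.49 tilt [ 6.5e-03  2.0e-04 -1.0e+00] F [ 0.4  0.6 -1.4] g 0.509 q [-0.09  0.45 -0.21  0.9   0.   -0.05]
delta units [  0.02 -15.18  -1.38] spin -0.14421486489112162
```

View pics/s7.png

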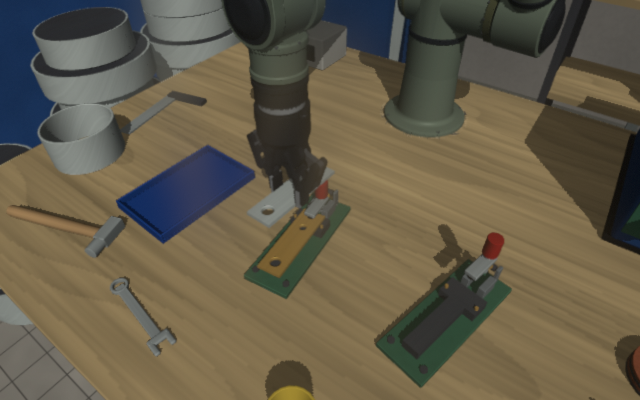

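The blank is held level at (265,210) and the silver jig's finger is still up at (493,243). On to the tray.

```bash
python3 -m crank '[{"x":0,"y":-0.9,"z":0,"spin":-0.15,"fingers":0.7},{"x":0,"y":-0.9,"z":0,"spin":0,"fingers":0.7},{"x":0,"y":-0.9,"z":0,"spin":0,"fingers":0.7},{"x":0,"y":-0.9,"z":0,"spin":0,"fingers":0.7},{"x":0,"y":-0.9,"z":0,"spin":0,"fingers":0.7},{"x":0,"y":-0.9,"z":0,"spin":0,"fingers":0.7},{"x":0,"y":-0.9,"z":0,"spin":0,"fingers":0.7},{"x":0,"y":-0.9,"z":0,"spin":0,"fingers":0.7},{"x":0,"y":-0.9,"z":0,"spin":0,"fingers":0.7},{"x":0,"y":-0.9,"z":0,"spin":0,"fingers":0.7},{"x":0,"y":-0.9,"z":0,"spin":0,"fingers":0.7},{"x":0,"y":-0.9,"z":0,"spin":0,"fingers":0.7},{"x":0,"y":-0.9,"z":0,"spin":0,"fingers":0.7},{"x":0,"y":-0.9,"z":0,"spin":0,"fingers":0.7},{"x":0,"y":-0.9,"z":0,"spin":0,"fingers":0.7},{"x":0,"y":-0.6,"z":-0.2,"spin":0,"fingers":0.7},{"x":0,"y":-0.3,"z":-0.5,"spin":0,"fingers":0.7},{"x":0,"y":0,"z":-0.5,"spin":0,"fingers":0.7},{"x":0,"y":0,"z":0,"spin":0,"fingers":0.7}]' 70
python3 st.py 587.5 -282.8 220 86.5;python3 -c "
from h import *
im,d=save('scene','s8'); im,d=save('top','t8')"
```

```text
t: 13.15
ee_pos: [584.6, -287.4, 307.2]
tool_rot: [[0.069, 0.998, 0.011], [0.998, -0.069, -0.001], [0.0, 0.011, -1.0]]
ft_force: [0.2, 0.1, -2.8]
grip_width: 0.509
t 13.15 pos [ 584.6 -287.4  307.2] yaw 86.07 tilt [ 1.130e-02 -5.000e-04 -9.999e-01] F [ 0.2  0.1 -2.8] g 0.509 q [-0.57  0.58 -0.05  0.93  0.01 -0.5 ]
delta units [ 0.15  0.23 -4.36] spin 0.06324618375490032
```

View pics/s8.png

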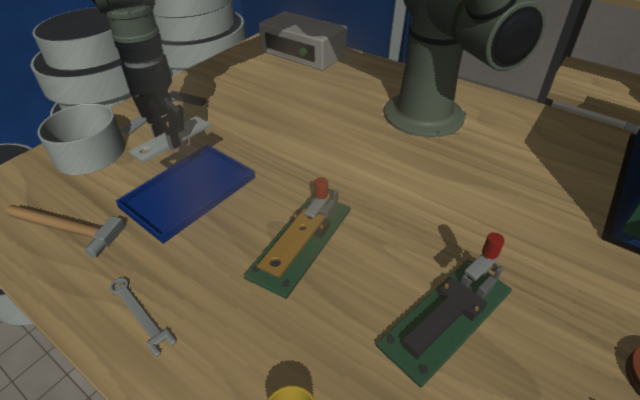

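View pics/t8.png

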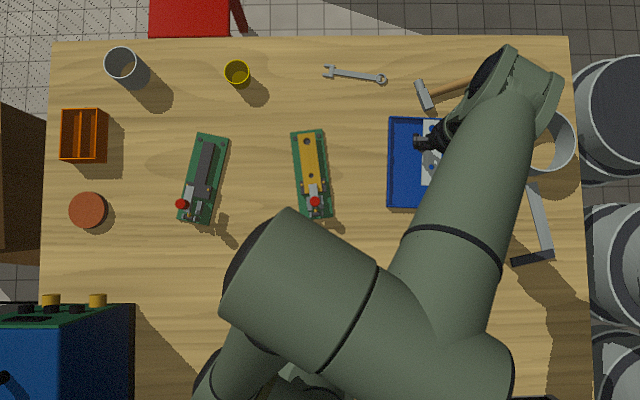

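```bash
python3 -m crank '[{"x":0.06,"y":0.2,"z":-0.9,"spin":0.05,"fingers":0.7},{"x":0,"y":0,"z":-1,"spin":0,"fingers":0.7},{"x":0,"y":0,"z":-1,"spin":0,"fingers":0.7},{"x":0,"y":0,"z":-1,"spin":0,"fingers":0.7},{"x":0,"y":0,"z":-0.6,"spin":0,"fingers":0.7},{"x":0,"y":0,"z":-0.3,"spin":0,"fingers":0.7},{"x":0,"y":0,"z":0,"spin":0,"fingers":0.7}]' 70
python3 st.py 586.5 -282.8 172 86.5;python3 -c "
from h import *
im,d=save('scene','s9');cv2.imwrite('pics/s9z.png',cv2.resize(im[110:250,90:270],(720,560),interpolation=2))
im,d=save('top','t9'); cv2.imwrite('pics/t9z.png',cv2.resize(im[90:230,370:490],(514,600),interpolation=2))"
```

```text
t: 13.95
ee_pos: [588.8, -278.4, 213.7]
tool_rot: [[0.054, 0.998, 0.019], [0.999, -0.054, -0.004], [-0.003, 0.019, -1.0]]
ft_force: [0.6, 0.6, -1.2]
grip_width: 0.512
t 13.95 pos [ 588.8 -278.4  213.7] yaw 86.9 tilt [ 0.0188 -0.0038 -0.9998] F [ 0.6  0.6 -1.2] g 0.512 q [-0.56  0.67 -0.15  0.73  0.01 -0.5 ]
delta units [-0.12 -0.22 -2.09] spin -0.057845885806401265
```

View pics/s9z.png

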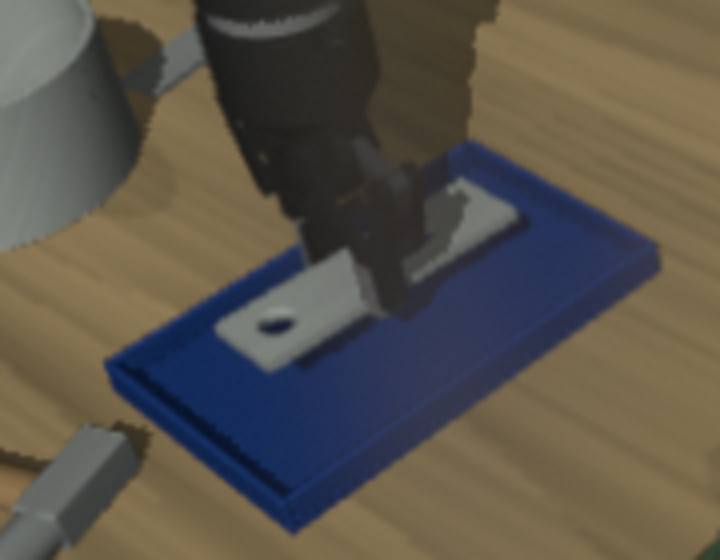

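View pics/t9z.png

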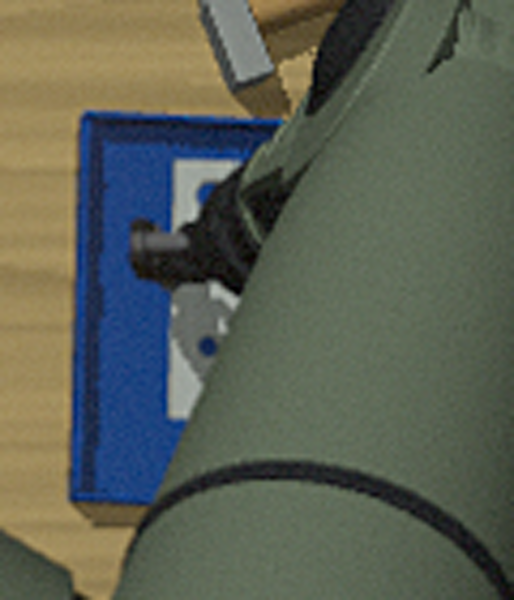

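The blank is over the tray, about 47 mm up, and aligned lengthwise. I'll lower it gently.

```bash
python3 -m crank '[{"x":-0.1,"y":-0.15,"z":-0.6,"spin":0,"fingers":0.7},{"x":0,"y":0,"z":-0.6,"spin":0,"fingers":0.7},{"x":0,"y":0,"z":-0.3,"spin":0,"fingers":0.7},{"x":0,"y":0,"z":-0.1,"spin":0,"fingers":0.7},{"x":0,"y":0,"z":0,"spin":0,"fingers":0.7}]' 70
python3 st.py 586.5 -282.8 172 86.5
```

```text
t: 14.55
ee_pos: [587.7, -283.0, 182.2]
tool_rot: [[0.055, 0.998, 0.024], [0.998, -0.055, -0.007], [-0.006, 0.024, -1.0]]
ft_force: [0.2, -0.1, -1.5]
grip_width: 0.513
t 14.55 pos [ 587.7 -283.   182.2] yaw 86.85 tilt [ 0.0236 -0.0069 -0.9997] F [ 0.2 -0.1 -1.5] g 0.513 q [-0.56  0.71 -0.17  0.67  0.01 -0.51]
delta units [-0.06  0.01 -0.51] spin -0.05057812217802623
```

```bash
python3 -m crank '[{"x":0,"y":0,"z":-0.15,"spin":0,"fingers":0.7},{"x":0,"y":0,"z":-0.1,"spin":0,"fingers":0.7},{"x":0,"y":0,"z":0,"spin":0,"fingers":0.7}]' 70
python3 st.py 586.5 -282.8 172 86.5
python3 -m crank '[{"x":0,"y":0,"z":-0.1,"spin":0,"fingers":0.7},{"x":0,"y":0,"z":-0.08,"spin":0,"fingers":0.7}]' 70
python3 st.py 586.5 -282.8 172 86.5
```

```text
t: 14.85
ee_pos: [587.9, -283.1, 177.1]
tool_rot: [[0.055, 0.998, 0.024], [0.998, -0.055, -0.007], [-0.006, 0.024, -1.0]]
ft_force: [-0.2, 0.3, -1.0]
grip_width: 0.512
t 14.85 pos [ 587.9 -283.1  177.1] yaw 86.85 tilt [ 0.0239 -0.0072 -0.9997] F [-0.2  0.3 -1. ] g 0.512 q [-0.56  0.72 -0.17  0.66  0.01 -0.51]
delta units [-0.07  0.02 -0.25] spin -0.05070095381861095
t: 15.05
ee_pos: [588.0, -283.2, 176.7]
tool_rot: [[0.054, 0.998, 0.025], [0.998, -0.054, -0.008], [-0.006, 0.025, -1.0]]
ft_force: [-4.5, 2.9, 11.9]
grip_width: 0.513
t 15.05 pos [ 588.  -283.2  176.7] yaw 86.88 tilt [ 0.0248 -0.0075 -0.9997] F [-4.5  2.9 11.9] g 0.513 q [-0.56  0.72 -0.17  0.66  0.01 -0.51]
delta units [-0.08  0.02 -0.23] spin -0.055234107316720626
```

```bash
python3 -m crank '[{"x":0,"y":0,"z":-0.06,"spin":0,"fingers":0.7}]' 70
python3 st.py 586.5 -282.8 172 86.5;python3 -c "
from h import *
im,d=save('scene','s10');cv2.imwrite('pics/s10z.png',cv2.resize(im[110:250,90:270],(720,560),interpolation=2))"
```

```text
t: 15.15
ee_pos: [587.9, -283.1, 176.8]
tool_rot: [[0.054, 0.998, 0.025], [0.999, -0.054, -0.008], [-0.006, 0.025, -1.0]]
ft_force: [-2.4, 1.2, 3.4]
grip_width: 0.514
t 15.15 pos [ 587.9 -283.1  176.8] yaw 86.89 tilt [ 0.025  -0.0078 -0.9997] F [-2.4  1.2  3.4] g 0.514 q [-0.56  0.72 -0.17  0.65  0.01 -0.51]
delta units [-0.07  0.02 -0.24] spin -0.057213188498644874
```

View pics/s10z.png

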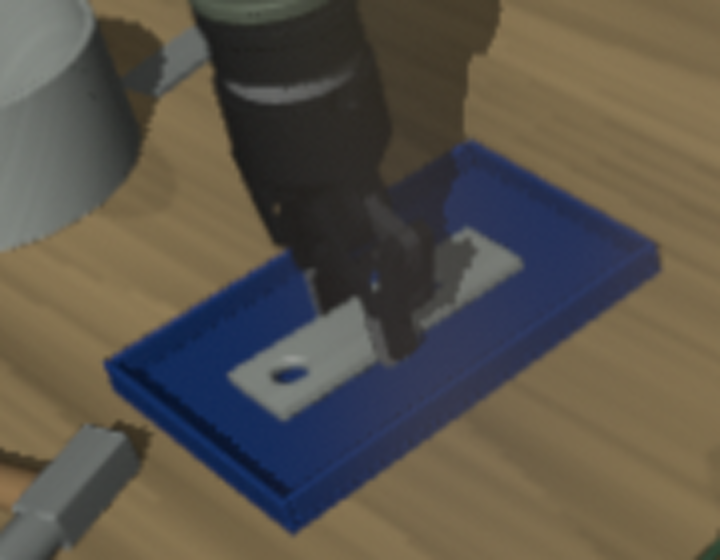

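The blank is on the tray floor at (375,320) in the zoom, clear of the walls. I'll release it in small steps and back off.

```bash
python3 -m crank '[{"x":0,"y":0,"z":0,"spin":0,"fingers":0.46},{"x":0,"y":0,"z":0,"spin":0,"fingers":0.42},{"x":0,"y":0,"z":0,"spin":0,"fingers":0.36},{"x":0,"y":0,"z":0,"spin":0,"fingers":0.3},{"x":0,"y":0,"z":0,"spin":0,"fingers":0.3},{"x":0,"y":0,"z":0.3,"spin":0,"fingers":0.3},{"x":0,"y":0,"z":0.7,"spin":0,"fingers":0.3},{"x":0,"y":0,"z":1,"spin":0,"fingers":0.3},{"x":0,"y":0,"z":1,"spin":0,"fingers":0.3},{"x":0,"y":0,"z":1,"spin":0,"fingers":0.3},{"x":-0.3,"y":0.9,"z":1,"spin":0,"fingers":0.3},{"x":-0.8,"y":0.9,"z":1,"spin":0,"fingers":0.3},{"x":-0.8,"y":0.9,"z":1,"spin":0,"fingers":0.3},{"x":-0.8,"y":0.9,"z":0.5,"spin":0,"fingers":0.3},{"x":-0.8,"y":0.9,"z":0,"spin":0,"fingers":0.3},{"x":-0.8,"y":0.9,"z":0,"spin":0,"fingers":0.3},{"x":-0.8,"y":0.5,"z":0,"spin":0,"fingers":0.3},{"x":-0.8,"y":0,"z":0,"spin":0,"fingers":0.3},{"x":-0.4,"y":0,"z":0,"spin":0,"fingers":0.3},{"x":0,"y":0,"z":0,"spin":0,"fingers":0.3}]' 40
python3 st.py ;python3 -c "
from h import *
im,d=save('scene','s11')
im,d=save('top','t11')"
```

```text
t: 17.2
ee_pos: [458.4, -161.4, 349.9]
tool_rot: [[0.054, 0.998, 0.044], [0.998, -0.054, -0.018], [-0.015, 0.045, -0.999]]
ft_force: [0.5, 0.4, 0.4]
grip_width: 0.703
t 17.2 pos [ 458.4 -161.4  349.9] yaw 86.88 tilt [ 0.0442 -0.0175 -0.9989] F [0.5 0.4 0.4] g 0.703 q [-0.49  0.24 -0.47  0.82  0.01 -0.44]
```

View pics/s11.png

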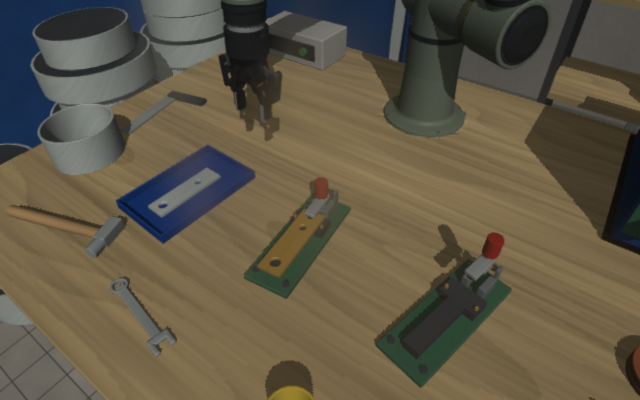

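View pics/t11.png

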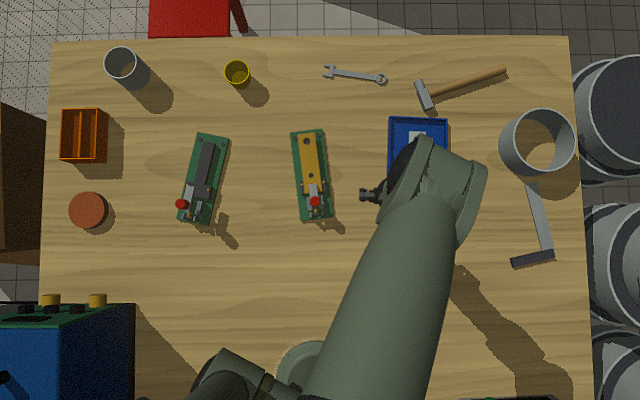

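```bash
python3 - <<'E'
from hm import *
P,im,ok=cloud('scene','s11'); hsv=cv2.cvtColor(im,cv2.COLOR_BGR2HSV)
v,u=np.mgrid[0:400,0:640]
m=ok&(hsv[...,1]<90)&(hsv[...,2]>90)&(abs(P[...,0]-577)<110)&(abs(P[...,1]+282)<60)&(P[...,2]<60)
q=P[m]; print(m.sum(),q.mean(0),q[:,2].min(),q[:,2].max(),cv2.minAreaRect(q[:,:2].astype(np.float32)))
A=np.c_[q[:,:2]-q[:,:2].mean(0),np.ones(len(q))];print('plane',np.linalg.lstsq(A,q[:,2],rcond=None)[0])
for c in((464,318),(468.7,-3.8)):
    m=ok&(np.hypot(P[...,0]-c[0],P[...,1]-c[1])<13); print('knob max z',np.percentile(P[...,2][m],97))
E
```

```text
1267 [ 584.80838044 -281.8621579    11.66913011] 4.291909573506359 16.062847395504377 ((578.8868408203125, -287.37640380859375), (59.804508209228516, 165.73141479492188), 87.44679260253906)
plane [-7.80958204e-03 -2.25467524e-02  1.16691301e+01]
knob max z 138.07664296754734
knob max z 96.82417192423392
```

The blank lies flat in the tray at (185,192), with its top at about 11.7 mm where 11 mm is expected. Its finger is up (knob top 138 mm) and the spare finger is down (97 mm). The robot is clear, so I'm handing in.

```bash
python3 -c "
from cell import ctrl
print(ctrl.hand_in())"
```

```text
the job is handed in; nothing more can be done
None
```

The job is done and handed in at about 17 s, well under the 51 s limit. I pulled the silver blank's finger up until it stayed up by itself. Then I lifted the blank 12 mm, drew it out about 58 mm along +x, and laid it lengthwise in the blue tray, same side up.

- **Blank:** the last depth check put its top at about 11.7 mm (11 mm expected), level to about 1.4°. Its centre is within about 10 mm of the tray centre and clear of the walls. I let go only after the wrist felt the tray floor.
- **Fingers:** the silver jig's knob top is at about 138 mm (136 mm expected, so up). The brass jig's knob is at about 97 mm (94 mm expected, so still down).
- **Robot:** it was clear of everything at hand-in. The highest wrist force I read was about 13 N.
- **Corrections and disagreements:** I re-gripped the blank twice on its bar before lifting, because the first grip was too shallow and the second too deep. The tool was tilted about 1.4° at placing, so the blank's -x end probably touched first and the rest settled a few millimetres. In the top view the arm covered most of the blank, so the final check relies on the scene camera.

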